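# Lid and crate a tested power module

### The arm

A 7-joint arm with a two-finger parallel gripper is mounted at the origin on the work surface. World frame = base frame: x ahead of the robot, y to its left, z up, the work surface at z = 0. Lengths are in mm, angles in rad, forces in N, time in s.
With the tool pointing down it reaches from about 400 to 850 mm from the base axis. Payload 6.9 kg.
Tool frame: the origin (TCP) lies midway between the tips of the shut fingers; the grasp point (between the pads) lies 19 mm behind it; z points along the fingers, y is the line along which they close (so a half turn about z gives the same grasp; the last joint's range is limited). The gripper opens to 85 mm and grips with 20 to 120 N. Pads are 22 mm wide; open, the fingers measure 114 mm over their backs; the gripper's body (76 mm by 85 mm) begins 54 mm behind the grasp point. The pads swing forward as they close: fully open they stand 13 mm farther back than shut.
Start: joints at [-1.208, 0.507, -0.238, 1.5, 0.126, 1.149, -0.155], TCP at [158.761, 604.488, 231.275] pointing down, gripper open.
Joint ranges: [-3.08, 3.08], [-0.24, 2.05], [-1.43, 1.35], [0, 2.5], [-1.52, 4.66], [0.17, 1.96], [-2.89, 2.89]. Speed limits (rad/s): [2.39, 2.39, 3.14, 3.14, 3.14, 3.14, 3.14].

### API

Orientations are given as a unit quaternion [w, x, y, z].
In Python, from cell import robot gives the robot as it stands. The module is installed in compiled form; this text tells all that it offers.
- The arm moves only by the tool jog_arm, never from a script. Its arguments are lists of equal length, an entry for each row: "translation": the shift along the tool's x, y, z normalised to -1 to 1, where 1 is 200 mm, a list of three; "delta_rot": the turn, a rotation vector about the tool's x, y, z normalised to -1 to 1, where 1 is 0.5 rad, a list of three; "claw": the gripper's target within -1 to 1 (shut at 1, half-way at 0, fully open at -1). In form: {"translation": [[dx, dy, dz], ...], "delta_rot": [[ax, ay, az], ...], "claw": [claw, ...]}. A call has 1 to 8 rows; each row is the pose to reach, as a shift and turn from the pose commanded when the call began, along the tool's axes at that moment; what a row does not reach only later rows make up. A row lasts 1/8 s, in which the tool goes at most 62.5 mm and 10.7 degrees, less where a joint would pass 70% of its speed; a pose out of reach is approached as far as the arm can. A call with a number of a shift or a turn outside -1 to 1 is refused whole. A call with a gripper value outside its range is refused whole. The fingers move at their own pace and stop on an object; "newtons" is the grip in N (left out, the last holds). Time passes only in rows, so rows that repeat a pose let the fingers close. It gives the time, the measured TCP pose, the force, the opening and the grip force at its end, in the units of the state.
- robot.get_obs(): the state, without advancing time (a new reading comes with each control period).
- robot.read_camera(name): name is "scene" or "top" or "wrist"; returns the picture (384x512x3 uint8, blue, green, red); there is no depth.
- robot.get_calibration(name): a dict with "K" (3x3 intrinsics, pixels), "k1" (the pictures are not rectified: a ray, as slopes to the right and down, at radius r is drawn at 1 + k1 r^2 times it, then the intrinsics apply), "rvec" (rotation vector, rad) and "tvec" (3), from world to camera coordinates, as OpenCV has them. Camera axes: x right, y down, z forward; pixel columns grow to the right and rows downward; lengths in mm; the calibration is good to about 2 mm. A picture is of the moment at which its call begins: read the wrist's pose just before it. get_calibration takes no time and is no camera call; for the wrist camera it gives the pose at the moment of the call.
- robot.hand_in(): hands the job in; it is judged then, once.
Trained networks look in the newest picture that a camera, given by its name, has taken for a name from the list of things; names that differ only in an ending like _2 or _b are one class to them, and where a whole thing is asked for, a point or a joint stands for the part that bears it (a point fixed in the world has none). Each returns a list of dicts, best first, with "conf" (0 to 1); they miss things now and then, are a little off and sometimes report something else, mostly with a low value. They report only what shows in the picture. A call takes as long as a camera call.
- robot.masks_of(thing, camera): "region" (384x512 bool, what is visible of it).
- robot.pinpoint(thing, camera): "location" ([x, y, z] in mm, in world coordinates, good to about 4 mm: a listed point, or the origin of a listed thing).
The state is a dict: "time": time; "joint_pos": joint angles; "qd": joint speeds; "effort": joint torques, N m; "tcp_pos": TCP position; "ee_rot": TCP orientation; "force": force on the tool from outside, world axes, zero at the start; "moment": the same for the moment, N m; "finger_gap": opening from 0.0 (shut) to 1.0 (fully open); "grasp_force": force on a finger pad.
Only numpy, scipy, OpenCV 4.12 (cv2) and the standard library are available. Lean on these libraries where they do the work, as an engineer would, in place of code of your own. Each camera call takes 0.05 s, during which the arm holds its last target. There are 200 camera calls.

### The job

The power module in the work-holder vice has passed its bond test, but its lid is still standing up on its snap legs. While the module is still clamped, press the lid fully home; then swing the vice's lever all the way open, lift the module out and put it away in the large parts crate beside the finished modules, lid up and lying flat on the crate floor, letting go of it only when it is close above the floor. Leave the vice open for the next module and do not disturb the other modules or the tools on the bench.

Things in the scene. Friction and masses are not known exactly. Their poses are not given: they have to be found in the camera images.
- module: the module in the vice: copper baseplate 38 x 92 x 3 mm (bare ears at both ends), on it a dark plastic frame 40 x 70 mm whose rim is 24.5 mm above the underside; about 0.19 kg with its lid. Origin: centre of the underside. x: along the 40 mm width, y: along the 92 mm length, z: up. It sits loosely (1 mm of play) on the vice's pedestal, where its long sides are free to grip, down to the base of the vice 24 mm below it
- lid (a joint): height of the lid above its seat on the frame's rim, in m: 0 is fully home. It starts 4 to 7 mm up. Snap legs hold it stiffly at whatever height it is left; about 8 N moves it
- lid_top (a point): centre of the top face of the module's lid, a light plastic plate 37.5 x 66 x 2.5 mm; 27 mm above the module's underside when fully home
- vice: aluminium and steel self-centring work-holder vice, fixed to the bench: base 90 mm (x) by 222 mm (y, from -90 to +132), 16 mm thick. Two steel jaws, 60 mm wide in x, tops 50 mm above the bench, hold the ends of the module in y, with 4 mm lips over its ears: it cannot be lifted while the vice is closed. Origin: on the bench below the centre of the pedestal; z up
- vice_seat (a point): centre of the top of the vice's steel pedestal (30 x 60 mm), on which the module rests, 40 mm above the bench; axes as the vice's
- lever (a joint): angle of the vice's lever, in rad: 0 closed, 1.4 fully open, growing counter-clockwise seen from above. It stays where it is left (about 2 N at the knob swings it). Both jaws move apart with it, 6 mm each per rad; from 1.1 on the vice counts as open
- lever_knob (a point): point on the axis of the lever's upright round black knob, 18 mm in diameter, where to hold it: 50 mm above the bench. The knob reaches from 37 to 65 mm above the bench and stands on the lever's flat arm (top 30 mm above the bench), 90 mm from the pivot
- lever_pivot (a point): point on the lever's vertical hinge axis, 50 mm above the bench, at y = +115 mm in the vice's frame. From it the closed lever points 30 degrees clockwise of the vice's x axis
- crate: the large dark plastic parts crate, open on top, fixed: 300 mm (x) by 200 mm (y), 75 mm high, walls and floor 4 mm. Origin: centre of its underside; z up. Two finished modules lie at its -x end; the rest of the floor (x from about -35 to +145 mm) is free
- finished_a: finished module in the crate, like the one in the vice with its lid on: 40 x 92 x 27 mm, origin at the centre of its underside, y along its length. Leave it alone
- finished_b: second finished module in the crate, same size and frame. Leave it alone
- reject_box: small steel reject box, 150 x 130 mm, 55 mm high, open on top, fixed: not for this module. Origin: centre of its underside. It and the crate stand on either side of the vice, either way round
- rejected: scrapped module without a lid, lying in the reject box. Leave it alone
- tweezers: steel tweezers, 140 mm long, lying on the bench beyond the vice. Origin: middle of their underside. Leave them alone
- cartridge: white load-cell cartridge, 50 x 80 x 32 mm with a short metal nose, lying on the bench. Origin: centre of its underside. Leave it alone

How it is judged (in metres and radians):
On the way, in this order (a step that is already met when the one before it is completed fails the run):
1. the lid is pressed fully home while the module is still clamped in the vice (value of joint lid below 0.0015 m and value of joint lever below 0.3 rad and distance of module from where it was at the start of the episode below 0.01 m), for 0.2 s.
2. the lever is swung open (value of joint lever above 1.1 rad), for 0.2 s.
At the end, for the whole second after the job is handed in: The module lies still, lid up and flat (within 0.1 rad) on the crate's floor (underside within 5 mm of it), its lid home within 1.5 mm, and the lever is open (beyond 1.1 rad) (x of module in the frame of crate between -0.15 and 0.15 m and y of module in the frame of crate between -0.1 and 0.1 m and z of module in the frame of crate between 0 and 0.009 m and angle between module's own z axis and vertical below 0.1 rad and linear speed of module below 0.02 m/s and value of joint lid below 0.0015 m and value of joint lever above 1.1 rad); the robot touches nothing.
It fails at once if the module falls into the crate: out of the fingers with its underside more than 40 mm above the crate's floor (x of module in the frame of crate between -0.15 and 0.15 m and y of module in the frame of crate between -0.1 and 0.1 m and z of module in the frame of crate above 0.044 m and contact force between the fingers and module below 0.05 N).
It fails at once if a finished or rejected module is shifted by more than 20 mm (distance of any of finished_a, finished_b, rejected from where it was at the start of the episode above 0.02 m).
It fails at once if the tweezers or the cartridge are shifted by more than 20 mm (distance of any of tweezers, cartridge from where it was at the start of the episode above 0.02 m).
It also fails if it takes over 66 s, if anything falls off the work surface, if the arm or the gripper's body presses on something with over 40 N, if the wrist force passes 120 N, or if a joint passes its speed limit or range.

## Working session

There is one attempt and no reset: what is moved stays moved. The work goes in short steps, Python scripts to look and compute and a tool call to move; the robot and the scene stay as the last step left them, time stands still between calls to the robot, and variables do not carry over. Pictures are saved under pics/ and viewed, at most 10 in all, crops included, and the job is handed in when it is done.

Besides the shell and the picture viewer there is one more tool, called after "Request:" as name(argument=value, ...), one argument or row to a line, values as JSON. jog_arm: Moves the arm, as the interface text tells. Its arguments: {"type":"object","properties":{"translation":{"type":"array"},"delta_rot":{"type":"array"},"claw":{"type":"array"},"newtons":{"type":"number"}},"required":["translation","delta_rot","claw"]}

```bash
mkdir -p pics; python3 - <<'E'
from cell import robot
import cv2,numpy as np
o=robot.get_obs();print(o['time'],o['tcp_pos'],o['ee_rot'],o['finger_gap'])
ims=[]
for c in ('scene','top'):
    ims.append(robot.read_camera(c))
    for t in ('vice_seat','lever_knob','lever_pivot','lid_top','module','crate','finished_a','reject_box','tweezers','cartridge','vice'):
        print(c,t,[(np.round(d['location']),round(d['conf'],2)) for d in robot.pinpoint(t,c)[:3]])
    
cv2.imwrite('pics/a.png',ims[0]);cv2.imwrite('pics/b.png',ims[1])
print(robot.get_obs()['time'])
E
```

```text
0.0 [158.70179659 604.00829882 230.44319752] [-8.55293319e-05  1.28022674e-01  9.91770851e-01 -8.75521574e-04] 1.0020586718885784
scene vice_seat [(array([514., -70.,  41.]), 0.86)]
scene lever_knob [(array([385., 410.,   2.]), 0.72), (array([575.,  11.,  49.]), 0.61)]
scene lever_pivot [(array([491.,  44.,  53.]), 0.7)]
scene lid_top []
scene module [(array([509., -63.,  40.]), 0.88)]
scene crate [(array([495., 363.,   1.]), 0.74)]
scene finished_a [(array([433., 385.,   5.]), 0.49), (array([385., 411.,   3.]), 0.47)]
scene reject_box [(array([ 509., -377.,   -1.]), 0.92)]
scene tweezers []
scene cartridge [(array([763.,  96.,   0.]), 0.55)]
scene vice [(array([514., -65.,   1.]), 0.74), (array([433., 387.,   4.]), 0.62), (array([513., -64.,  71.]), 0.2)]
top vice_seat [(array([510., -67.,  36.]), 0.89)]
top lever_knob [(array([575.,  19.,  54.]), 0.51)]
top lever_pivot [(array([509., -69.,  -1.]), 0.71), (array([496.,  44.,  49.]), 0.6)]
top lid_top [(array([511., -68.,  77.]), 0.51)]
top module [(array([512., -65.,  38.]), 0.73)]
top crate [(array([496., 367.,  -0.]), 0.63)]
top finished_a [(array([432., 387.,  -0.]), 0.78), (array([384., 408.,   6.]), 0.7)]
top reject_box [(array([ 513., -380.,    1.]), 0.81)]
top tweezers [(array([ 744., -158.,   -2.]), 0.62)]
top cartridge [(array([761.,  92.,   1.]), 0.58)]
top vice [(array([509., -70.,   3.]), 0.95)]
1.2
```

View pics/a.png

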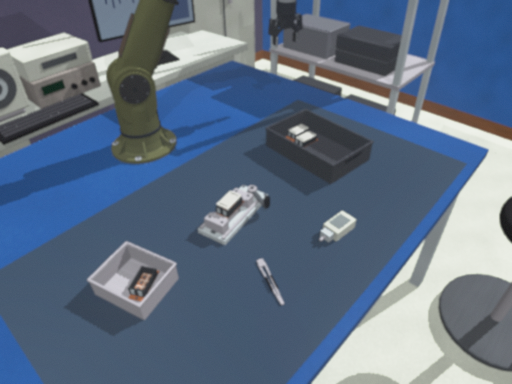

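View pics/b.png

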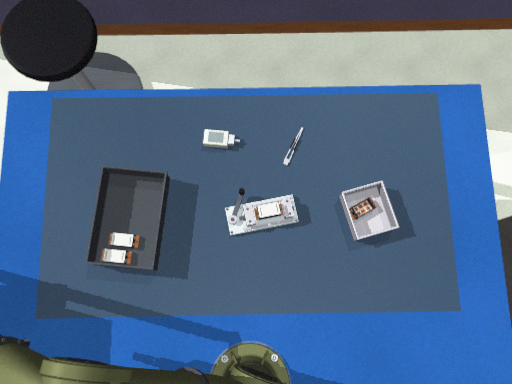

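The top view shows the vice at about (260,212) px with yaw of about 8°. The crate, with the finished modules at its near end, is on the left at (130,220), the reject box is on the right, and the networks agree with all of this. The lid is up and the lever closed. I'll write a planner helper and go above the vice.

```bash
cat > h.py <<'E'
from cell import robot
import numpy as np, cv2
from scipy.spatial.transform import Rotation as R
def pose():
    o=robot.get_obs(); return np.array(o['tcp_pos']), R.from_quat(o['ee_rot'],scalar_first=True)
def down(deg):  # tool pointing down, tool y at world angle deg
    a=np.radians(deg); y=np.array([np.cos(a),np.sin(a),0]); z=np.array([0,0,-1.])
    return R.from_matrix(np.column_stack([np.cross(y,z),y,z]))
def plan(ways,p=None,q=None):  # ways: (x,y,z,deg)
    if p is None: p,q=pose()
    for w in ways:
        t=np.array(w[:3],float); r=down(w[3])
        print(w,np.round(q.inv().apply(t-p)/200,3).tolist(),np.round((q.inv()*r).as_rotvec()/.5,3).tolist())
        p,q=t,r
E
python3 -c "
from h import *
plan([(270,450,240,55),(410,270,240,35),(480,80,240,15),(505,-68,240,8)])"
```

```text
(270, 450, 240, 55) [-0.734, -0.606, -0.044] [-0.0, -0.0, 0.708]
(410, 270, 240, 35) [-1.09, -0.336, 0.0] [0.0, 0.0, 0.698]
(480, 80, 240, 15) [-0.979, -0.258, 0.0] [0.0, 0.0, 0.698]
(505, -68, 240, 8) [-0.747, -0.071, 0.0] [0.0, 0.0, 0.244]
```

Request:
jog_arm(
  translation=[
    [-0.734,-0.606,-0.044],
    [-0.734,-0.606,-0.044],
    [-0.734,-0.606,-0.044],
    [-0.734,-0.606,-0.044],
    [-0.734,-0.606,-0.044],
  ],
  delta_rot=[
    [0,0,0.708],
    [0,0,0.708],
    [0,0,0.708],
    [0,0,0.708],
    [0,0,0.708],
  ],
  claw=[1,1,1,1,1],
)

```text
time: 1.82
tcp_pos: [269.9, 450.3, 240.4]
ee_rot: [-0.0, 0.301, 0.954, 0.0]
force: [-1.0, 0.8, -0.3]
finger_gap: -0.001
grasp_force: 0.0
```

Request:
jog_arm(
  translation=[
    [-1,-0.336,0],
    [-1,-0.336,0],
    [-1,-0.336,0],
    [-1,-0.336,0],
    [-1,-0.336,0],
  ],
  delta_rot=[
    [0,0,0.698],
    [0,0,0.698],
    [0,0,0.698],
    [0,0,0.698],
    [0,0,0.698],
  ],
  claw=[1,1,1,1,1],
)

```text
time: 2.45
tcp_pos: [395.8, 280.4, 240.0]
ee_rot: [0.0, 0.462, 0.887, 0.0]
force: [-0.2, -0.1, 0.4]
finger_gap: -0.001
grasp_force: 0.0
```

Request:
jog_arm(
  translation=[
    [-1,-0.258,0],
    [-1,-0.258,0],
    [-1,-0.258,0],
    [-1,-0.258,0],
    [-1,-0.258,0],
  ],
  delta_rot=[
    [0,0,0.698],
    [0,0,0.698],
    [0,0,0.698],
    [0,0,0.698],
    [0,0,0.698],
  ],
  claw=[1,1,1,1,1],
)

```text
time: 3.08
tcp_pos: [468.0, 88.0, 239.9]
ee_rot: [-0.0, 0.608, 0.794, 0.0]
force: [0.7, 0.5, 0.3]
finger_gap: -0.002
grasp_force: 0.0
```

Request:
jog_arm(
  translation=[
    [-0.747,-0.071,0],
    [-0.747,-0.071,0],
    [-0.747,-0.071,0],
    [-0.747,-0.071,0],
    [-0.747,-0.071,0],
  ],
  delta_rot=[
    [0,0,0.244],
    [0,0,0.244],
    [0,0,0.244],
    [0,0,0.244],
    [0,0,0.244],
  ],
  claw=[1,1,1,1,1],
)

```text
time: 3.7
tcp_pos: [492.9, -57.8, 239.8]
ee_rot: [-0.001, 0.654, 0.756, 0.0]
force: [-0.3, 0.5, 0.2]
finger_gap: 0.001
grasp_force: 0.0
```

```bash
python3 - <<'E'
from h import *
o=robot.get_obs();print(o['time'],o['tcp_pos'],o['force'],o['finger_gap'],o['joint_pos'])
im=robot.read_camera('wrist');cv2.imwrite('pics/c.png',im)
for t in ('vice_seat','lever_knob','lever_pivot','lid_top','module','vice'):
    print(t,[(np.round(d['location'],1),round(d['conf'],2)) for d in robot.pinpoint(t,'wrist')[:3]])
E
```

```text
3.7 [492.92239548 -57.81961663 239.81230621] [-0.25515505  0.51127645  0.17182514] 0.0008840367900830787 [-0.1329648   0.30647772  0.27196579  1.82005033 -0.09638808  1.02848505
  0.32103861]
vice_seat []
lever_knob [(array([576.9,  18. ,  52.9]), 0.63)]
lever_pivot [(array([489.2,  44.1,  50.7]), 0.75)]
lid_top [(array([507.3, -67.8,  78.4]), 0.71)]
module [(array([511.2, -66.1,  38.4]), 0.91)]
vice []
```

View pics/c.png

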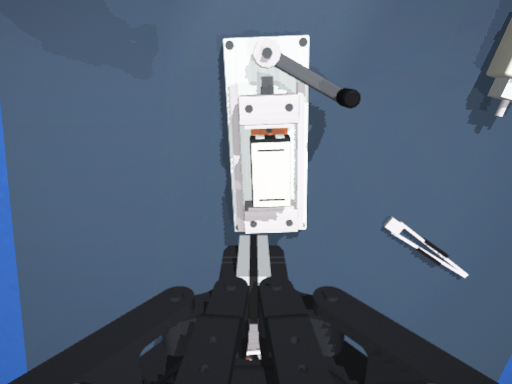

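The wrist view shows the vice square to the tool. The lid is at about (271,174), the pivot at (267,53) and the knob top at (349,98). Next I convert these pixels to positions.

```bash
cat >> h.py <<'E'
def ray(c,cam,px,z):
    K=np.array(c['K']);d=np.array([c['k1'],0,0,0.])
    u=cv2.undistortPoints(np.array([[px]],float),K,d)[0,0]
    Rm=cv2.Rodrigues(np.array(c['rvec'],float))[0];t=np.array(c['tvec'],float).ravel()
    o=-Rm.T@t;v=Rm.T@np.array([*u,1]);return o+v*(z-o[2])/v[2]
E
python3 - <<'E'
from h import *
c=robot.get_calibration('wrist')
f=lambda px,z:np.round(ray(c,'wrist',px,z)[:2],1)
for n,px,z in [('lid',(271.5,175),72),('knob',(350,98),65),('knobbase',(339,92),37),('pivot',(267,53),35),('lidTL',(252,143),72),('lidTR',(290,143),72),('lidBL',(253,206),72),('lidBR',(292,206),72),('bTL',(223,38),16),('bTR',(309,36),16),('bBL',(235,232),16),('bBR',(307,230),16)]: print(n,f(px,z))
v=[d for d in robot.masks_of('lid_top','wrist')][:1]
for d in v:
    m=d['region'].astype(np.uint8);print(d['conf'],m.sum(),cv2.minAreaRect(cv2.findNonZero(m)))
E
```

```text
lid [511.6 -69.5]
knob [573.2  13.4]
knobbase [569.   16.9]
pivot [491.  43.]
lidTL [488.  -40.5]
lidTR [524.1 -35.4]
lidBL [ 498.2 -104.9]
lidBR [537.7 -99.3]
bTL [444.7  51.8]
bTR [531.6  66.2]
bBL [ 484.3 -165.5]
bBR [ 572.4 -150.2]
0.72 2438 ((270.9999694824219, 173.99998474121094), (63.99999237060547, 37.99999237060547), 90.0)
```

```bash
python3 -c "
from h import *
plan([(511.5,-70,90,9.5),(511.5,-70,69,9.5)])"
```

```text
(511.5, -70, 90, 9.5) [-0.059, 0.087, 0.751] [0.0, -0.0, -0.05]
(511.5, -70, 69, 9.5) [0.0, 0.0, 0.105] [0.0, 0.0, 0.0]
```

Request:
jog_arm(
  translation=[
    [-0.059,0.087,0.4],
    [-0.059,0.087,0.751],
    [-0.059,0.087,0.751],
    [-0.059,0.087,0.751],
    [-0.059,0.087,0.751],
  ],
  delta_rot=[
    [0,0,-0.05],
    [0,0,-0.05],
    [0,0,-0.05],
    [0,0,-0.05],
    [0,0,-0.05],
  ],
  claw=[1,1,1,1,1],
)

```text
time: 4.72
tcp_pos: [512.3, -70.6, 91.0]
ee_rot: [0.001, 0.647, 0.763, 0.0]
force: [1.1, 0.0, 0.8]
finger_gap: -0.001
grasp_force: 0.0
```

Request:
jog_arm(
  translation=[
    [0,0,0.035],
    [0,0,0.065],
    [0,0,0.085],
    [0,0,0.1],
    [0,0,0.11],
    [0,0,0.11],
  ],
  delta_rot=[
    [0,0,0],
    [0,0,0],
    [0,0,0],
    [0,0,0],
    [0,0,0],
    [0,0,0],
  ],
  claw=[1,1,1,1,1,1],
)

```text
time: 5.48
tcp_pos: [511.7, -70.3, 68.1]
ee_rot: [0.0, 0.646, 0.763, 0.0]
force: [-0.5, 0.6, 3.8]
finger_gap: 0.002
grasp_force: 2.1
```

Request:
jog_arm(
  translation=[
    [0,0,0.005],
    [0,0,0.005],
    [0,0,0.01],
    [0,0,0.01],
  ],
  delta_rot=[
    [0,0,0],
    [0,0,0],
    [0,0,0],
    [0,0,0],
  ],
  claw=[1,1,1,1],
)

```text
time: 5.98
tcp_pos: [511.7, -70.3, 67.0]
ee_rot: [0.0, 0.646, 0.763, 0.0]
force: [-3.6, 0.5, 14.8]
finger_gap: -0.001
grasp_force: 7.3
```

Request:
jog_arm(
  translation=[
    [0,0,0.005],
    [0,0,0.005],
    [0,0,0.01],
    [0,0,0.01],
  ],
  delta_rot=[
    [0,0,0],
    [0,0,0],
    [0,0,0],
    [0,0,0],
  ],
  claw=[1,1,1,1],
)

```text
time: 6.48
tcp_pos: [511.8, -70.4, 66.7]
ee_rot: [0.001, 0.647, 0.763, 0.001]
force: [-9.1, 1.7, 35.0]
finger_gap: 0.005
grasp_force: 17.7
```

Force rose to 35 N with only 0.3 mm of travel, at z 66.7, so the lid is home. Next is the lever knob.

```bash
python3 -c "
from h import *
print(robot.get_obs()['force'])
plan([(511.5,-70,150,9.5),(530,-40,160,35),(560,-10,160,60),(575,14,160,85)])"
```

```text
[-9.11865177  1.71684081 35.04022798]
(511.5, -70, 150, 9.5) [0.002, -0.0, -0.416] [0.005, -0.001, -0.002]
(530, -40, 160, 35) [0.133, 0.116, -0.05] [0.0, 0.0, -0.89]
(560, -10, 160, 60) [0.037, 0.209, 0.0] [0.0, 0.0, -0.873]
(575, 14, 160, 85) [-0.005, 0.141, 0.0] [0.0, 0.0, -0.873]
```

Request:
jog_arm(
  translation=[
    [0,0,-0.42],
    [0,0,-0.42],
    [0,0,-0.42],
  ],
  delta_rot=[
    [0,0,0],
    [0,0,0],
    [0,0,0],
  ],
  claw=[1,1,1],
)

```text
time: 6.85
tcp_pos: [512.7, -70.6, 149.5]
ee_rot: [0.002, 0.646, 0.763, 0.001]
force: [-0.3, 0.6, -0.9]
finger_gap: 0.001
grasp_force: 0.0
```

Request:
jog_arm(
  translation=[
    [0.133,0.116,-0.05],
    [0.133,0.116,-0.05],
    [0.133,0.116,-0.05],
  ],
  delta_rot=[
    [0,0,-0.89],
    [0,0,-0.89],
    [0,0,-0.89],
  ],
  claw=[0,0,0],
)

```text
time: 7.22
tcp_pos: [529.6, -39.8, 156.4]
ee_rot: [-0.001, 0.46, 0.888, -0.0]
force: [-0.6, 0.2, 0.5]
finger_gap: 0.502
grasp_force: 0.0
```

Request:
jog_arm(
  translation=[
    [0.037,0.209,0],
    [0.037,0.209,0],
    [0.037,0.209,0],
  ],
  delta_rot=[
    [0,0,-0.873],
    [0,0,-0.873],
    [0,0,-0.873],
  ],
  claw=[0,0,0],
)

```text
time: 7.6
tcp_pos: [559.6, -9.8, 156.1]
ee_rot: [-0.001, 0.257, 0.966, -0.0]
force: [-1.1, -0.2, -0.3]
finger_gap: 0.504
grasp_force: 0.0
```

Request:
jog_arm(
  translation=[
    [0,0.141,0],
    [0,0.141,0],
    [0,0.141,0],
    [0,0.141,0],
  ],
  delta_rot=[
    [0,0,-0.873],
    [0,0,-0.873],
    [0,0,-0.873],
    [0,0,-0.873],
  ],
  claw=[0,0,0,0],
)

```text
time: 8.1
tcp_pos: [573.6, 14.0, 156.4]
ee_rot: [-0.001, 0.044, 0.999, 0.0]
force: [0.5, -0.6, 0.1]
finger_gap: 0.5
grasp_force: 0.0
```

```bash
python3 - <<'E'
from h import *
o=robot.get_obs();print(o['time'],o['tcp_pos'],o['ee_rot'],o['force'],o['finger_gap'],o['joint_pos'])
for c in('wrist','top'):
    im=robot.read_camera(c)
    if c=='wrist': cv2.imwrite('pics/d.png',im)
    for t in ('lever_knob','lever_pivot'):
        print(t,[(np.round(d['location'],1),round(d['conf'],2)) for d in robot.pinpoint(t,c)[:3]])
E
```

```text
8.1 [573.5591178   13.96887271 156.39949605] [-1.18850210e-03  4.41946215e-02  9.99022223e-01  1.45685636e-04] [ 0.54808739 -0.62603259  0.0902667 ] 0.49984974391387116 [ 0.01165888  0.49576503 -0.11941898  1.74399821  0.07115626  0.90836157
  1.3449422 ]
lever_knob [(array([575.3,  17. ,  50.9]), 0.7)]
lever_pivot [(array([494. ,  46.4,  50.8]), 0.96)]
lever_knob []
lever_pivot []
```

View pics/d.png

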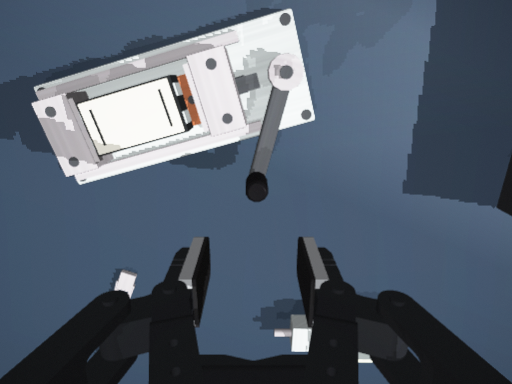

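The knob, at (257,187), is centred between the open fingers. Next I plan the descent and the arc.

```bash
python3 - <<'E'
from h import *
plan([(575,15.5,40,85)])
p0=np.array([575,15.5]);P=np.array([493,44.]);r=p0-P
def pt(a): c,s=np.cos(a),np.sin(a); return P+np.array([[c,-s],[s,c]])@r
for base in (0,.66):
  print('call')
  q=down(85+base/.66*20);b=pt(base)
  for k in range(1,7):
    a=base+.66*k/6; d=np.append(pt(a)-b,0)
    print(np.round(q.inv().apply(d)/200,3).tolist(),np.round(-np.radians(20*k/6)/.5,3))
print(pt(1.32),pt(1.4))
E
```

```text
(575, 15.5, 40, 85) [-0.004, 0.008, 0.588] [-0.0, -0.001, -0.002]
call
[-0.009, 0.047, 0.0] -0.116
[-0.013, 0.094, 0.0] -0.233
[-0.012, 0.142, 0.0] -0.349
[-0.005, 0.189, 0.0] -0.465
[0.007, 0.236, 0.0] -0.582
[0.023, 0.28, 0.0] -0.698
call
[0.006, 0.047, 0.0] -0.116
[0.016, 0.094, 0.0] -0.233
[0.032, 0.139, 0.0] -0.349
[0.053, 0.182, 0.0] -0.465
[0.078, 0.222, 0.0] -0.582
[0.108, 0.26, 0.0] -0.698
[540.95876739 116.36163784] [535.02262302 119.96281429]
```

Request:
jog_arm(
  translation=[
    [0,0.008,0.3],
    [0,0.008,0.588],
    [0,0.008,0.588],
    [0,0.008,0.588],
    [0,0.008,0.588],
    [0,0.008,0.588],
    [0,0.008,0.588],
  ],
  delta_rot=[
    [0,0,0],
    [0,0,0],
    [0,0,0],
    [0,0,0],
    [0,0,0],
    [0,0,0],
    [0,0,0],
  ],
  claw=[0,0,0,1,1,1,1],
  newtons=20,
)

```text
time: 9.28
tcp_pos: [576.1, 16.2, 42.6]
ee_rot: [0.002, 0.044, 0.999, 0.0]
force: [-0.0, 2.7, 8.6]
finger_gap: 0.2
grasp_force: 22.3
```

Request:
jog_arm(
  translation=[
    [-0.009,0.047,-0.015],
    [-0.013,0.094,-0.015],
    [-0.012,0.142,-0.015],
    [-0.005,0.189,-0.015],
    [0.007,0.236,-0.015],
    [0.023,0.28,-0.015],
    [0.023,0.28,-0.015],
  ],
  delta_rot=[
    [0,0,-0.116],
    [0,0,-0.233],
    [0,0,-0.349],
    [0,0,-0.465],
    [0,0,-0.582],
    [0,0,-0.698],
    [0,0,-0.698],
  ],
  claw=[1,1,1,1,1,1,1],
)

```text
time: 10.15
tcp_pos: [576.2, 72.1, 43.6]
ee_rot: [0.001, -0.131, 0.991, -0.0]
force: [4.8, 1.6, -8.9]
finger_gap: 0.199
grasp_force: 20.8
```

Request:
jog_arm(
  translation=[
    [0.006,0.047,0.01],
    [0.016,0.094,0.01],
    [0.032,0.139,0.01],
    [0.053,0.182,0.01],
    [0.078,0.222,0.01],
    [0.108,0.26,0.01],
    [0.108,0.26,0.01],
  ],
  delta_rot=[
    [0,0,-0.116],
    [0,0,-0.233],
    [0,0,-0.349],
    [0,0,-0.465],
    [0,0,-0.582],
    [0,0,-0.698],
    [0,0,-0.698],
  ],
  claw=[1,1,1,1,1,1,1],
)

```text
time: 11.02
tcp_pos: [542.1, 117.4, 43.0]
ee_rot: [0.002, -0.301, 0.954, -0.0]
force: [1.6, 1.7, 8.3]
finger_gap: 0.2
grasp_force: 22.2
```

```bash
python3 -c "
from h import *
print(robot.get_obs()['force'])
plan([(536,119.5,43,125)])"
```

```text
[1.62300274 1.70687153 8.28098628]
(536, 119.5, 43, 125) [0.019, 0.026, -0.0] [-0.003, 0.009, 0.001]
```

Request:
jog_arm(
  translation=[
    [0.012,0.02,0],
    [0.019,0.032,0],
    [0.019,0.032,0],
  ],
  delta_rot=[
    [0,0,0],
    [0,0,0],
    [0,0,0],
  ],
  claw=[1,1,1],
)

```text
time: 11.4
tcp_pos: [536.5, 120.6, 43.0]
ee_rot: [0.003, -0.3, 0.954, 0.0]
force: [5.8, 1.8, 5.7]
finger_gap: 0.199
grasp_force: 21.9
```

Request:
jog_arm(
  translation=[
    [0,0,0],
    [0,0,0],
    [0,0,0],
    [0,0,-0.3],
    [0,0,-0.6],
    [0,0,-0.6],
    [0,0,-0.6],
  ],
  delta_rot=[
    [0,0,0],
    [0,0,0],
    [0,0,0],
    [0,0,0],
    [0,0,0],
    [0,0,0],
    [0,0,0],
  ],
  claw=[0,0,0,0,0,0,0],
)

```text
time: 12.28
tcp_pos: [533.2, 119.1, 161.0]
ee_rot: [-0.0, -0.3, 0.954, -0.0]
force: [-0.0, 0.5, -1.0]
finger_gap: 0.5
grasp_force: 0.0
```

```bash
python3 -c "
from h import *
plan([(525,70,170,97),(515,20,190,69),(505,-20,200,41),(500,-60,200,13)])"
```

```text
(525, 70, 170, 97) [0.174, -0.178, -0.045] [-0.001, -0.001, 0.975]
(515, 20, 190, 69) [0.08, -0.242, -0.1] [0.0, 0.0, 0.977]
(505, -20, 200, 41) [-0.025, -0.205, -0.05] [0.0, 0.0, 0.977]
(500, -60, 200, 13) [-0.135, -0.15, 0.0] [0.0, 0.0, 0.977]
```

Request:
jog_arm(
  translation=[
    [0.174,-0.178,-0.045],
    [0.174,-0.178,-0.045],
    [0.174,-0.178,-0.045],
  ],
  delta_rot=[
    [0,0,0.975],
    [0,0,0.975],
    [0,0,0.975],
  ],
  claw=[-1,-1,-1],
)

```text
time: 12.65
tcp_pos: [524.4, 69.3, 168.6]
ee_rot: [-0.002, -0.058, 0.998, -0.0]
force: [-0.3, 0.3, -0.6]
finger_gap: 1.001
grasp_force: 0.0
```

Request:
jog_arm(
  translation=[
    [0.08,-0.242,-0.1],
    [0.08,-0.242,-0.1],
    [0.08,-0.242,-0.1],
  ],
  delta_rot=[
    [0,0,0.977],
    [0,0,0.977],
    [0,0,0.977],
  ],
  claw=[-1,-1,-1],
)

```text
time: 13.02
tcp_pos: [514.4, 19.5, 188.7]
ee_rot: [-0.002, 0.185, 0.983, -0.001]
force: [-0.2, -0.4, -0.5]
finger_gap: 1.009
grasp_force: 0.0
```

Request:
jog_arm(
  translation=[
    [-0.025,-0.205,-0.05],
    [-0.025,-0.205,-0.05],
    [-0.025,-0.205,-0.05],
  ],
  delta_rot=[
    [0,0,0.977],
    [0,0,0.977],
    [0,0,0.977],
  ],
  claw=[-1,-1,-1],
)

```text
time: 13.4
tcp_pos: [504.4, -20.3, 198.6]
ee_rot: [-0.002, 0.417, 0.909, -0.001]
force: [0.5, 0.8, 0.5]
finger_gap: 0.998
grasp_force: 0.0
```

Request:
jog_arm(
  translation=[
    [-0.135,-0.15,0],
    [-0.135,-0.15,0],
    [-0.135,-0.15,0],
    [-0.135,-0.15,0],
  ],
  delta_rot=[
    [0,0,0.977],
    [0,0,0.977],
    [0,0,0.977],
    [0,0,0.977],
  ],
  claw=[-1,-1,-1,-1],
)

```text
time: 13.9
tcp_pos: [499.7, -59.6, 198.8]
ee_rot: [-0.001, 0.622, 0.783, -0.001]
force: [-0.3, 0.1, 0.6]
finger_gap: 1.001
grasp_force: 0.0
```

```bash
python3 - <<'E'
from h import *
o=robot.get_obs();print(o['time'],o['tcp_pos'],o['ee_rot'],o['force'],o['finger_gap'])
c=robot.get_calibration('wrist')
im=robot.read_camera('wrist');cv2.imwrite('pics/e.png',im)
for t in ('lever_knob','lid_top','module'):
    print(t,[(np.round(d['location'],1),round(d['conf'],2)) for d in robot.pinpoint(t,'wrist')[:3]])
for d in robot.masks_of('lid_top','wrist')[:1]:
    m=d['region'].astype(np.uint8);r=cv2.minAreaRect(cv2.findNonZero(m));print(d['conf'],m.sum(),r)
    b=[ray(c,'w',p,67)[:2] for p in cv2.boxPoints(r)];print(np.round(b,1).tolist(),np.mean(b,0))
E
```

```text
13.9 [499.7202089  -59.64629389 198.75690869] [-0.00121751  0.62179591  0.78317745 -0.00120189] [-0.26147337  0.12237862  0.63749171] 1.001002497945427
lever_knob [(array([490.8,  46.2,  50.8]), 0.55)]
lid_top [(array([509.3, -66.8,  72. ]), 0.76), (array([491.9,  48.1,  51.1]), 0.26)]
module [(array([513.7, -66.3,  38.4]), 0.78)]
0.96 3030 ((265.67938232421875, 182.55360412597656), (44.363285064697266, 71.88032531738281), 2.6025619506835938)
[[497.8, -102.1], [486.1, -36.5], [523.1, -29.6], [537.8, -94.8]] [511.19653845 -65.72428623]
```

View pics/e.png

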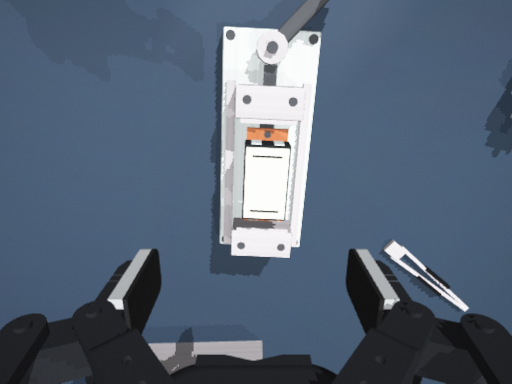

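The lid is at (266,181), the front jaw has drawn back and the lever has swung open. I go down onto the module.

```bash
python3 -c "
from h import *
plan([(511.5,-68,110,10),(511.5,-68,38,10)])"
```

```text
(511.5, -68, 110, 10) [-0.053, 0.045, 0.45] [-0.002, -0.0, 0.11]
(511.5, -68, 38, 10) [0.0, 0.0, 0.36] [0.0, 0.0, 0.0]
```

Request:
jog_arm(
  translation=[
    [-0.053,0.045,0.25],
    [-0.053,0.045,0.45],
    [-0.053,0.045,0.45],
    [-0.053,0.045,0.6],
    [-0.053,0.045,0.7],
    [-0.053,0.045,0.804],
    [-0.053,0.045,0.804],
    [-0.053,0.045,0.804],
  ],
  delta_rot=[
    [0,0,0.11],
    [0,0,0.11],
    [0,0,0.11],
    [0,0,0.11],
    [0,0,0.11],
    [0,0,0.11],
    [0,0,0.11],
    [0,0,0.11],
  ],
  claw=[-0.4,-0.4,-0.4,-0.4,-0.4,-0.4,-0.4,-0.4],
)

```text
time: 15.15
tcp_pos: [512.8, -68.1, 41.0]
ee_rot: [0.001, 0.643, 0.766, 0.001]
force: [-0.1, -0.3, 0.8]
finger_gap: 0.703
grasp_force: 0.0
```

Request:
jog_arm(
  translation=[
    [0,0,0.015],
    [0,0,0.015],
    [0,0,0.015],
    [0,0,0.015],
    [0,0,0.015],
  ],
  delta_rot=[
    [0,0,0],
    [0,0,0],
    [0,0,0],
    [0,0,0],
    [0,0,0],
  ],
  claw=[1,1,1,1,1],
  newtons=40,
)

```text
time: 15.78
tcp_pos: [512.6, -68.1, 37.5]
ee_rot: [0.001, 0.643, 0.766, 0.001]
force: [0.1, 1.0, 6.5]
finger_gap: 0.46
grasp_force: 40.3
```

Request:
jog_arm(
  translation=[
    [0,0,-0.05],
    [0,0,-0.1],
    [0,0,-0.2],
    [0,0,-0.2],
  ],
  delta_rot=[
    [0,0,0],
    [0,0,0],
    [0,0,0],
    [0,0,0],
  ],
  claw=[1,1,1,1],
)

```text
time: 16.27
tcp_pos: [512.8, -68.1, 78.0]
ee_rot: [0.001, 0.643, 0.766, 0.001]
force: [0.4, 0.3, -1.7]
finger_gap: 0.462
grasp_force: 41.1
```

```bash
python3 -c "
from h import *
c=robot.get_calibration('top')
for p in [(104,168),(168,171),(156,271),(90,263)]: print(np.round(ray(c,'t',p,75),1))
plan([(515,60,165,4),(525,230,165,-3),(538,361,165,-8)])"
```

```text
[649.1 439.9  75. ]
[636.1 241.8  75. ]
[329.4 271.9  75. ]
[356.9 467.9  75. ]
(515, 60, 165, 4) [0.629, 0.122, -0.435] [0.006, 0.001, 0.206]
(525, 230, 165, -3) [0.844, 0.109, 0.0] [0.0, 0.0, 0.244]
(538, 361, 165, -8) [0.658, 0.031, 0.0] [0.0, 0.0, 0.175]
```

Request:
jog_arm(
  translation=[
    [0,0,-0.3],
    [0.2,0.04,-0.435],
    [0.629,0.122,-0.435],
    [0.629,0.122,-0.435],
    [0.629,0.122,-0.435],
  ],
  delta_rot=[
    [0,0,0],
    [0,0,0.1],
    [0,0,0.206],
    [0,0,0.206],
    [0,0,0.206],
  ],
  claw=[1,1,1,1,1],
)

```text
time: 16.9
tcp_pos: [513.6, 63.0, 162.9]
ee_rot: [-0.001, 0.68, 0.733, -0.0]
force: [0.0, 0.0, -2.0]
finger_gap: 0.46
grasp_force: 42.0
```

Request:
jog_arm(
  translation=[
    [0.25,0.03,0],
    [0.5,0.06,0],
    [0.844,0.109,0],
    [0.844,0.109,0],
    [0.844,0.109,0],
  ],
  delta_rot=[
    [0,0,0.244],
    [0,0,0.244],
    [0,0,0.244],
    [0,0,0.244],
    [0,0,0.244],
  ],
  claw=[1,1,1,1,1],
)

```text
time: 17.52
tcp_pos: [524.1, 229.0, 162.8]
ee_rot: [0.0, 0.725, 0.688, -0.001]
force: [-0.5, -0.7, -1.7]
finger_gap: 0.461
grasp_force: 42.0
```

Request:
jog_arm(
  translation=[
    [0.25,0.012,0],
    [0.5,0.024,0],
    [0.64,0.031,0],
    [0.64,0.031,0],
    [0.64,0.031,0],
  ],
  delta_rot=[
    [0,0,0.12],
    [0,0,0.12],
    [0,0,0.12],
    [0,0,0.12],
    [0,0,0.12],
  ],
  claw=[1,1,1,1,1],
)

```text
time: 18.15
tcp_pos: [537.9, 354.3, 163.3]
ee_rot: [0.001, 0.747, 0.665, -0.001]
force: [-0.0, -0.4, -1.9]
finger_gap: 0.462
grasp_force: 42.0
```

```bash
python3 - <<'E'
from h import *
o=robot.get_obs();print(o['time'],o['tcp_pos'],o['ee_rot'],o['force'],o['finger_gap'],o['grasp_force'])
im=robot.read_camera('wrist');im2=robot.read_camera('scene')
cv2.imwrite('pics/f.png',np.vstack([im[:, :],])); cv2.imwrite('pics/g.png',cv2.resize(im2[90:260,150:400],None,fx=3,fy=3))
for t in ('crate','finished_a'):
    print(t,[(np.round(d['location'],1),round(d['conf'],2)) for d in robot.pinpoint(t,'wrist')[:3]])
plan([(537,357,60,-6)])
E
```

```text
18.15 [537.89323639 354.26315876 163.25951955] [ 0.00079982  0.74668549  0.66517634 -0.00076014] [-0.00202497 -0.37224858 -1.86294442] 0.4623277639996201 41.96261286735535
crate [(array([500.7, 369.2,  -4.3]), 0.57)]
finished_a [(array([382.5, 408.4,   2.5]), 0.92), (array([433.3, 391.6,   1.5]), 0.88)]
(537, 357, 60, -6) [0.006, -0.004, 0.519] [0.001, 0.001, -0.019]
```

View pics/f.png

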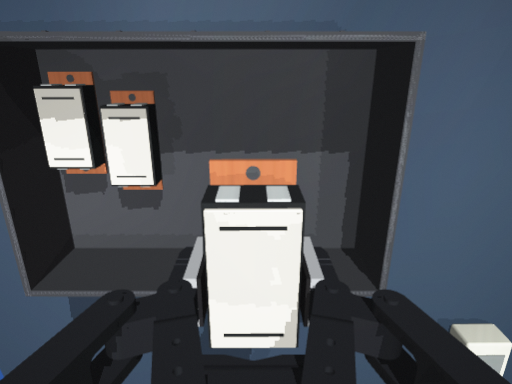

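View pics/g.png

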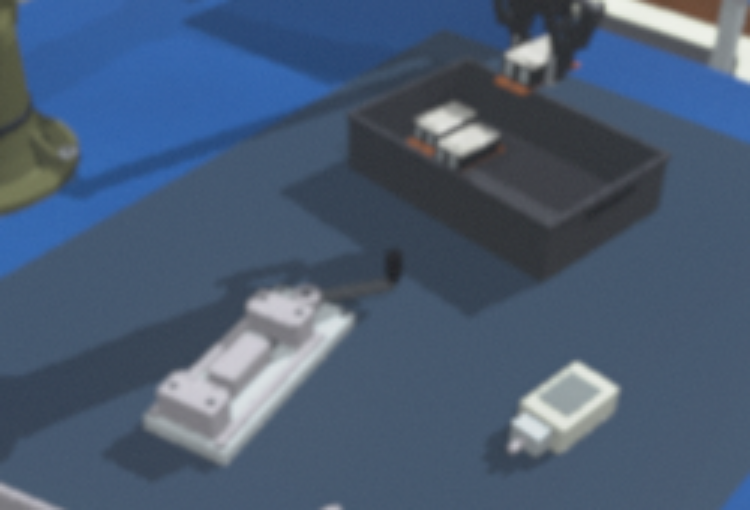

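The module is held square, lid toward the camera, over the crate's free area. The vice is empty and open. Next I lower the module.

Request:
jog_arm(
  translation=[
    [0.035,0,0.2],
    [0.035,0,0.4],
    [0.035,0,0.6],
    [0.035,0,0.7],
    [0.035,0,0.76],
    [0.035,0,0.76],
    [0.035,0,0.76],
  ],
  delta_rot=[
    [0,0,0],
    [0,0,0],
    [0,0,0],
    [0,0,0],
    [0,0,0],
    [0,0,0],
    [0,0,0],
  ],
  claw=[1,1,1,1,1,1,1],
)

```text
time: 19.23
tcp_pos: [538.5, 364.7, 12.6]
ee_rot: [0.0, 0.746, 0.666, 0.001]
force: [1.0, -0.2, -1.8]
finger_gap: 0.462
grasp_force: 41.9
```

Request:
jog_arm(
  translation=[
    [0,0,0.01],
    [0,0,0.02],
    [0,0,0.02],
  ],
  delta_rot=[
    [0,0,0],
    [0,0,0],
    [0,0,0],
  ],
  claw=[1,1,1],
)

```text
time: 19.6
tcp_pos: [537.7, 364.5, 7.5]
ee_rot: [-0.0, 0.746, 0.666, -0.0]
force: [0.0, -0.2, -1.6]
finger_gap: 0.464
grasp_force: 41.9
```

Request:
jog_arm(
  translation=[
    [0,0,0.012],
    [0,0,0.018],
    [0,0,0.018],
  ],
  delta_rot=[
    [0,0,0],
    [0,0,0],
    [0,0,0],
  ],
  claw=[1,1,1],
)

```text
time: 19.98
tcp_pos: [537.7, 364.4, 3.7]
ee_rot: [-0.0, 0.746, 0.666, -0.0]
force: [-1.0, 0.3, -2.0]
finger_gap: 0.464
grasp_force: 41.9
```

Request:
jog_arm(
  translation=[
    [0,0,0.008],
    [0,0,0.008],
  ],
  delta_rot=[
    [0,0,0],
    [0,0,0],
  ],
  claw=[1,1],
)

```text
time: 20.23
tcp_pos: [537.9, 364.5, 2.8]
ee_rot: [-0.0, 0.746, 0.666, 0.0]
force: [-1.9, -0.6, 3.4]
finger_gap: 0.458
grasp_force: 45.1
```

Request:
jog_arm(
  translation=[
    [0,0,0],
    [0,0,0],
    [0,0,0],
    [0,0,0],
    [0,0,-0.3],
    [0,0,-0.7],
    [0,0,-0.9],
    [0,0,-0.9],
  ],
  delta_rot=[
    [0,0,0],
    [0,0,0],
    [0,0,0],
    [0,0,0],
    [0,0,0],
    [0,0,0],
    [0,0,0],
    [0,0,0],
  ],
  claw=[-0.4,-0.4,-0.4,-0.4,-0.4,-0.4,-0.4,-0.4],
)

```text
time: 21.22
tcp_pos: [540.4, 365.7, 187.9]
ee_rot: [0.001, 0.746, 0.666, 0.005]
force: [-0.3, 0.4, -0.7]
finger_gap: 0.701
grasp_force: 0.0
```

```bash
python3 - <<'E'
from h import *
o=robot.get_obs();print(o['time'],o['tcp_pos'],o['force'],o['finger_gap'],o['grasp_force'])
c=robot.get_calibration('wrist')
im=robot.read_camera('wrist');cv2.imwrite('pics/i.png',im)
print([(np.round(d['location'],1),round(d['conf'],2)) for d in robot.pinpoint('module','wrist')[:3]])
robot.read_camera('scene')
for t in ('lever_knob','lever_pivot','tweezers','cartridge','finished_a'): print(t,[(np.round(d['location'],1),round(d['conf'],2)) for d in robot.pinpoint(t,'scene')[:2]])
E
```

```text
21.225 [540.35663539 365.71927007 187.93588775] [-0.28656906  0.36534744 -0.71176107] 0.7008614526458226 0.0
[(array([ 5.382e+02,  3.638e+02, -4.000e-01]), 0.75)]
lever_knob [(array([538. , 120.7,  50.9]), 0.62)]
lever_pivot [(array([489. ,  46. ,  53.6]), 0.86)]
tweezers [(array([ 741.3, -158.7,    1.7]), 0.63)]
cartridge [(array([761.2,  94.7,  -3.6]), 0.56)]
finished_a [(array([431.3, 386.4,   6.1]), 0.65), (array([385.4, 411.6,   4.5]), 0.46)]
```

View pics/i.png

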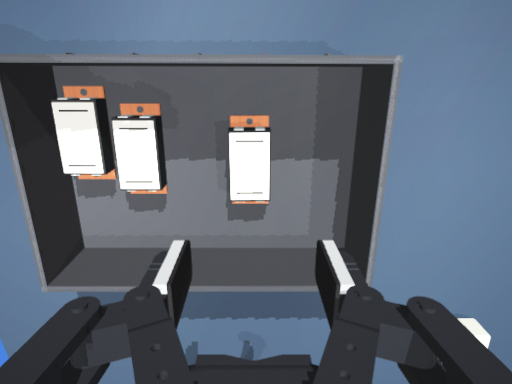

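The module lies flat, lid up, at (250,162) beside the two finished modules. The gripper is clear and the knob position puts the lever at about 1.4 rad.

```bash
python3 -c "
from cell import robot
print(robot.hand_in())"
```

```text
the job is handed in; nothing more can be done
None
```

I pressed the lid home, opened the vice (lever at about 1.4 rad), and laid the module flat, lid up, on the crate floor beside the finished modules. The job is handed in at about 21 s; no verdict came back.

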